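# Pop and catch the pedal's battery cartridge

## Robot

A 7-joint arm with a two-finger parallel gripper is mounted at the origin on the work surface. World frame = base frame: x ahead of the robot, y to its left, z up, the work surface at z = 0. Lengths are in m, angles in rad, forces in N, time in s.
With the tool pointing down it reaches from about 0.425 to 0.925 m from the base axis. Payload 6.8 kg.
Tool frame: the origin (TCP) lies midway between the tips of the shut fingers; the grasp point (between the pads) lies 19 mm behind it; x points along the fingers, z is the direction in which the jaws open and shut, and the axes are right-handed (so a half turn about x gives the same grasp; the last joint's range is limited). The gripper opens to 88 mm and grips with 3 to 60 N. Pads are 20 mm wide; open, the fingers measure 115 mm over their backs; the gripper's body (75 mm by 178 mm) begins 61 mm behind the grasp point.
Start: joints at [1.017, 0.477, 0.022, 1.555, -0.011, 1.109, -0.083], TCP at [0.291, -0.609, 0.223] pointing down, gripper open.
Joint ranges: [-2.96, 2.96], [-0.34, 2.1], [-1.41, 1.46], [0.24, 2.44], [-1.37, 4.51], [0.17, 1.92], [-2.96, 2.96]. Speed limits (rad/s): [2.39, 2.39, 3.14, 3.14, 3.14, 3.14, 3.14].

## Interface

Orientations are given as a unit quaternion [x, y, z, w].
In Python, from workcell import ctrl gives the robot as it stands. Calls block until the motion is done:
- ctrl.move_pose(position, orientation): joint-space move of the TCP to a pose.
- ctrl.move_linear(position, speed=0.15, orientation=None, max_force=None): straight line of the TCP; orientation=None keeps the orientation; speed is the mean speed in m/s. With max_force (N) it stops when the force on the tool has changed by that much, and returns True; else False.
- ctrl.goto_joints(angles): joint-space move.
- ctrl.command_gripper(opening, grip_force=None): opening from 0.0 (shut) to 1.0 (fully open); grip_force is the grip in N (None keeps the last); returns when the fingers have stopped.
- ctrl.dwell(seconds).
- ctrl.ik(position, orientation): joint angles nearest the present ones, or None.
- ctrl.get_state(): the state.
- ctrl.camera(name): name is "scene" or "side" or "wrist"; returns the picture (480x640x3 uint8, red, green, blue); there is no depth.
- ctrl.get_calibration(name): a dict with "mtx" (3x3 intrinsics, pixels), "k1" (the pictures are not rectified: a ray, as slopes to the right and down, at radius r is drawn at 1 + k1 r^2 times it, then the intrinsics apply), "R" (3x3) and "t" (3): a world point X has camera coordinates R X + t; the wrist camera has in their place "tool_from_camera" (4x4, takes a point from camera to tool coordinates, whose origin is the TCP and whose axes are the tool frame's). Camera axes: x right, y down, z forward; pixel columns grow to the right and rows downward; lengths in m; the calibration is good to about 2 mm. A picture is of the moment at which its call begins: read the wrist's pose just before it. get_calibration takes no time and is no camera call.
A pose or a line that the arm cannot do raises ctrl.IKError and nothing moves.
- ctrl.hand_in(): hands the job in, once; it reports no verdict.
Trained networks look in the newest picture that a camera, given by its name, has taken for a name from the list of things; names that differ only in an ending like _2 or _b are one class to them, and where a whole thing is asked for, a point or a joint stands for the part that bears it (a point fixed in the world has none). Each returns a list of dicts, best first, with "conf" (0 to 1); they miss things now and then, are a little off and sometimes report something else, mostly with a low value. They report only what shows in the picture. A call takes as long as a camera call. They do not tell look-alikes from the thing itself.
- ctrl.look_for(query, camera): "point" ([column, row] in pixels, amid what is visible of it).
- ctrl.spot_point(query, camera): "point" ([column, row] in pixels: a listed point, or the origin of a listed thing).
The state is a dict: "time": time; "q": joint angles; "dq": joint speeds; "effort": joint torques, N m; "eef_pos": TCP position; "orientation": TCP orientation; "ft_force": force on the tool from outside, world axes, zero at the start; "ft_torque": the same for the moment, N m; "opening": opening from 0.0 (shut) to 1.0 (fully open).
Only numpy, scipy, OpenCV 4.12 (cv2) and the standard library are available. Lean on these libraries where they do the work, as an engineer would, in place of code of your own. Each camera call takes 0.05 s, during which the arm holds its last target.

## Task

Pop the white battery cartridge out of the red pedal in the open case: press the yellow release paddle down with one fingertip and keep it down, and with the other finger stop the cartridge in its lane when it has sprung out by about 1 to 3 cm, before it slides away off the pedal. Do not pinch or lift the cartridge, and leave everything else where it is. Finish while holding: the paddle still pressed and the cartridge at rest against your finger, ready for me to take.

Things in the scene. Friction and masses are not known exactly. Their poses are not given: they have to be found in the camera images.
- pedal: red double-width chorus pedal, fixed in the case; origin on its underside, on the foam floor; z up, x the way the cartridge pops out, y from the cartridge's lane towards the paddle. Flat deck 16 mm above the origin, x -70 to its open edge at +48, y -60 to 60 mm. Rear housing at x -70 to -12, top 44 mm up, knobs and footswitch to 56 mm
- bay_mouth (a point): on the deck at the mouth of the cartridge's bay, at the middle of its width (pedal frame x -12, y -30, z 16 mm). The bay is a tunnel in the housing, open to the pedal's +x
- lane_mark (a point): on the deck, in the middle of the cartridge's lane, level with the middle of the paddle and 60 mm from it (pedal frame x 28, y -30, z 16 mm). The lane is 37 mm wide, between two guide rails 4 mm wide and 4 mm high that run along the pedal's x to the deck's open edge. A fingertip here, under 20 mm above the deck, stops the cartridge
- paddle (a joint): travel of the yellow release paddle straight down, m: 0 up, 0.008 fully down. Spring 2 N at the start, 4 N fully down, plus up to 3 N of catch friction. Its steel catch tooth, 5 mm high, stands in front of the cartridge: beyond 0.005 the tooth is below the deck and the cartridge is free. Let go, it rises again and the tooth presses up under the cartridge
- paddle_top (a point): centre of the top face of the yellow release paddle, 28 x 28 mm, on the deck beside the lane: pedal frame x 28, y 30, z 33 mm when up, so 17 mm above the deck when up and 9 mm when fully down
- cartridge: white battery cartridge, 56 (x) x 34 (y) x 22 (z) mm, 60 g, loose; origin at the centre of its underside. Starts latched in the bay, on the deck at x -30, y -30 mm in the pedal's frame, its front face at x -2 mm. Once released a damped spring shoves it along the pedal's +x at 4 to 6 cm/s with about 3 N, right off the deck's edge unless a finger stands in its lane
- case: open aluminium flight case, fixed, 400 x 300 mm, walls 60 mm high, foam floor 16 mm above the bench; origin at the centre of its underside. Its lid stands open, leaning outwards, along the case's own +y side, up to 0.28 m above the bench
- spare: spare battery cartridge, plain grey, 56 x 34 x 22 mm, lying on the case's foam floor, origin at the centre of its underside; leave it alone
- tin: round brass-coloured pick tin, 48 mm across, 17 mm high, on the case's foam floor, origin at the centre of its underside; leave it alone
- glass_slide: green glass bottleneck slide, tube 27 mm across and 65 mm high, standing upright on the bench, origin at the centre of its underside; leave it alone
- hex_keys: folding steel hex key set, 95 x 36 x 22 mm, lying on the bench, origin at the centre of its underside; leave it alone
- pick_holder: black plastic pick holder, 40 x 34 x 40 mm (53 mm with its picks), on the bench, origin at the centre of its underside; leave it alone
Mind the look-alikes: they are no part of the job. Leave any turquoise look-alike of the cartridge alone.

How it is judged:
By the outcome, as a careful person would: the job done as asked, in the order asked, and still so for the second after the job is handed in, while the arm keeps its last pose, push and grip.
It also fails if it takes over 40 s, if anything falls off the work surface, if the arm or the gripper's body presses on something with over 40 N, if the wrist force passes 120 N, or if a joint passes its speed limit or range.

## Working session

There is one attempt and no reset: what is moved stays moved. The work goes in short steps, each a Python script; the robot and the scene stay as the last script left them, time stands still between calls to the robot, and variables do not carry over. Pictures are saved under pics/ and viewed, and the job is handed in when it is done.

```bash
ls; mkdir -p pics; python3 - <<'E'
from workcell import ctrl
import cv2
for c in ["scene","side","wrist"]:
    im=ctrl.camera(c); cv2.imwrite(f"pics/a_{c}.png",im[:,:,::-1])
    for q in ["lane_mark","bay_mouth","paddle_top","pedal","cartridge","case"]:
        print(c,q,[( [round(v) for v in d["point"]],round(d["conf"],2)) for d in ctrl.spot_point(q,c)][:3])
    k=ctrl.get_calibration(c); print(k)
s=ctrl.get_state(); print(s["time"],s["eef_pos"],s["orientation"],s["ft_force"],s["opening"])
E
```

```text
pics
scene lane_mark [([353, 292], 0.57)]
scene bay_mouth [([352, 268], 0.64)]
scene paddle_top [([391, 292], 0.83)]
scene pedal [([366, 285], 0.93)]
scene cartridge [([255, 207], 0.89), ([229, 244], 0.79), ([354, 263], 0.61)]
scene case []
{'mtx': array([[465.93488073,   0.        , 316.73939063],
       [  0.        , 465.93488073, 241.38378723],
       [  0.        ,   0.        ,   1.        ]]), 'k1': -0.005731474678843423, 'R': array([[-0.69253677,  0.72138107,  0.00147509],
       [ 0.53836082,  0.51819345, -0.6645624 ],
       [-0.48016712, -0.45943976, -0.74723132]]), 't': array([ 0.46495883, -0.23060082,  1.08079468])}
side lane_mark [([267, 288], 0.72)]
side bay_mouth [([290, 286], 0.83), ([268, 288], 0.48)]
side paddle_top [([268, 299], 0.76), ([410, 220], 0.66)]
side pedal [([284, 302], 0.57)]
side cartridge [([309, 231], 0.84), ([298, 282], 0.54), ([356, 232], 0.53)]
side case [([300, 315], 0.82)]
{'mtx': array([[499.44864544,   0.        , 316.02865016],
       [  0.        , 499.44864544, 244.7217589 ],
       [  0.        ,   0.        ,   1.        ]]), 'k1': -0.098
[... 342 characters left out ...]
mtx': array([[344.37633331,   0.        , 321.56085433],
       [  0.        , 344.37633331, 240.79538597],
       [  0.        ,   0.        ,   1.        ]]), 'k1': -0.02334306956835813, 'tool_from_camera': array([[ 3.02880753e-04, -2.88962964e-01,  9.57340229e-01,
        -1.63152551e-01],
       [-3.82395711e-04, -9.57340236e-01, -2.88962845e-01,
         8.08600275e-02],
       [ 9.99999881e-01, -2.78561514e-04, -4.00458130e-04,
        -5.21699438e-04],
       [ 0.00000000e+00,  0.00000000e+00,  0.00000000e+00,
         1.00000000e+00]])}
1.05 [ 0.29105268 -0.60903895  0.22266421] [ 0.37710347  0.59815144 -0.37710007  0.59816666] [-1.19653235  0.28148194  0.13717509] 0.9966560095861784
```

View pics/a_scene.png

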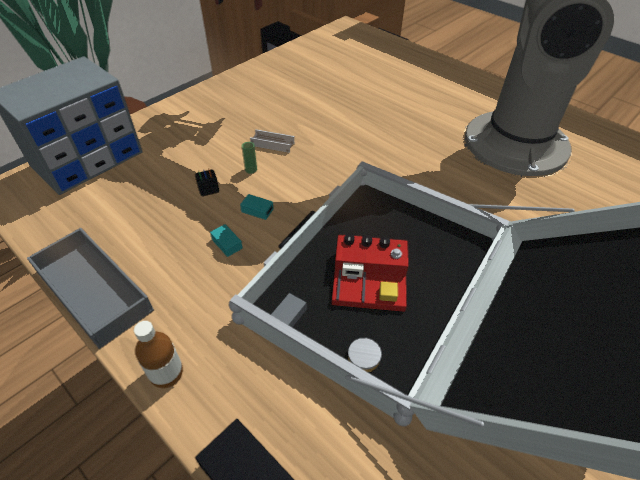

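View pics/a_side.png

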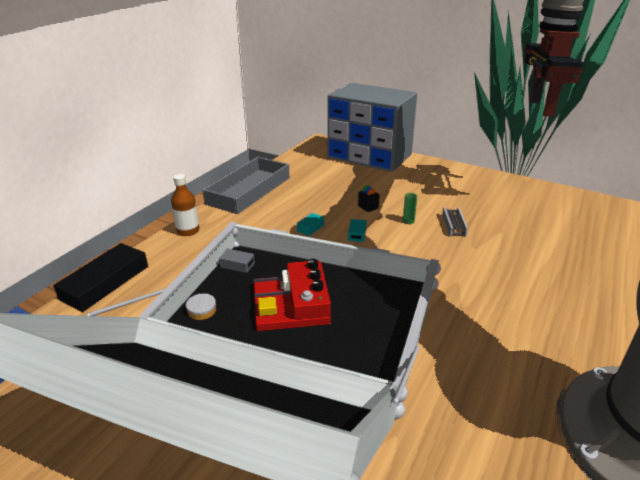

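View pics/a_wrist.png

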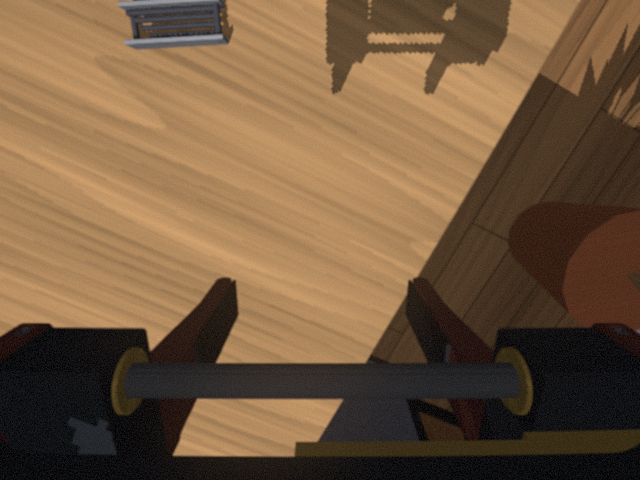

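```bash
cat > h.py <<'E'
from workcell import ctrl
import numpy as np, cv2
from scipy.spatial.transform import Rotation as Rn
def camgeo(c,st=None):
    k=ctrl.get_calibration(c)
    if c=="wrist":
        T=np.eye(4);T[:3,:3]=Rn.from_quat(st["orientation"]).as_matrix();T[:3,3]=st["eef_pos"]
        M=T@k["tool_from_camera"];return k,M[:3,:3].T,-M[:3,:3].T@M[:3,3]
    return k,k["R"],k["t"]
def px2w(c,p,z,st=None):
    k,R,t=camgeo(c,st)
    d=np.array([k["k1"],0,0,0,0.])
    u=cv2.undistortPoints(np.array([[p]],float),k["mtx"],d)[0,0]
    r=R.T@np.array([u[0],u[1],1]);o=-R.T@t
    return o+r*(z-o[2])/r[2]
def w2px(c,X,st=None):
    k,R,t=camgeo(c,st)
    return cv2.projectPoints(np.atleast_2d(np.array(X,float)),cv2.Rodrigues(R)[0],t,k["mtx"],np.array([k["k1"],0,0,0,0.]))[0][:,0]
E
python3 - <<'E'
from h import *
for c,L in {"scene":[((353,292),.032),((352,268),.032),((391,292),.049),((366,285),.016),((363,163),.06),((505,225),.06),((236,303),.06),((404,408),.06)],"side":[((267,288),.032),((290,286),.032),((268,299),.049),((284,302),.016),((235,228),.06),((435,265),.06)]}.items():
    for p,z in L: print(c,p,px2w(c,p,z).round(4))
E
```

```text
scene (353, 292) [0.6043 0.0174 0.032 ]
scene (352, 268) [ 0.5677 -0.0165  0.032 ]
scene (391, 292) [0.5724 0.068  0.049 ]
scene (366, 285) [0.5688 0.017  0.016 ]
scene (363, 163) [ 0.3675 -0.1633  0.06  ]
scene (505, 225) [0.3255 0.128  0.06  ]
scene (236, 303) [ 0.7598 -0.086   0.06  ]
scene (404, 408) [0.7136 0.197  0.06  ]
side (267, 288) [0.6023 0.0117 0.032 ]
side (290, 286) [ 0.5711 -0.0124  0.032 ]
side (268, 299) [0.571  0.0521 0.049 ]
side (284, 302) [0.5677 0.0128 0.016 ]
side (235, 228) [ 0.7427 -0.0843  0.06  ]
side (435, 265) [ 0.3644 -0.1545  0.06  ]
```

```bash
cat >> h.py <<'E'
def quat(yaw,s):
    # tool x down, tool z along s*pedal y
    z=s*np.array([-np.sin(yaw),np.cos(yaw),0]);x=np.array([0,0,-1.]);y=np.cross(z,x)
    return Rn.from_matrix(np.c_[x,y,z]).as_quat()
E
python3 - <<'E'
from h import *
q0=np.array(ctrl.get_state()["q"])
for s in(1,-1):
  q=quat(np.radians(36),s)
  for z in(.3,.26,.045):
    j=ctrl.ik([.588,.04,z],q); print(s,z,None if j is None else np.round(j,2))
E
```

```text
1 0.3 [ 0.66  0.52 -1.18  1.62  0.49  1.34  1.61]
1 0.26 [ 0.66  0.56 -1.18  1.67  0.54  1.28  1.57]
1 0.045 [ 0.64  0.92 -1.19  1.84  0.98  1.11  1.26]
-1 0.3 [ 0.21  0.31 -0.49  1.65  0.15  1.22 -1.25]
-1 0.26 [ 0.19  0.34 -0.47  1.7   0.17  1.14 -1.26]
-1 0.045 [ 0.06  0.58 -0.3   1.88  0.25  0.72 -1.33]
```

```bash
python3 - <<'E'
from h import *
q=quat(np.radians(36),-1)
ctrl.move_pose([.588,.04,.26],q)
ctrl.command_gripper(46.5/88)
s=ctrl.get_state();im=ctrl.camera("wrist");cv2.imwrite("pics/b_wrist.png",im[:,:,::-1])
for n,z in [("lane_mark",.032),("bay_mouth",.032),("paddle_top",.049),("pedal",.016),("cartridge",.032),("tin",.016)]:
    for d in ctrl.spot_point(n,"wrist")[:2]: print(n,np.round(d["point"]),round(d["conf"],2),px2w("wrist",d["point"],z,s).round(4))
print(s["time"],s["eef_pos"],s["opening"],s["ft_force"])
E
```

```text
lane_mark [347. 212.] 0.91 [0.6035 0.0153 0.032 ]
bay_mouth [348. 246.] 0.91 [ 0.5711 -0.0107  0.032 ]
bay_mouth [346. 211.] 0.43 [0.6033 0.0163 0.032 ]
paddle_top [295. 218.] 0.64 [0.5667 0.061  0.049 ]
pedal [323. 232.] 0.9 [0.5645 0.0213 0.016 ]
cartridge [522. 280.] 0.85 [ 0.6619 -0.212   0.032 ]
cartridge [344. 261.] 0.72 [ 0.5533 -0.0179  0.032 ]
tin [324. 114.] 0.65 [0.6745 0.1005 0.016 ]
4.3833 [0.58798216 0.0400203  0.26002135] 0.5264174915524333 [0.44742209 0.3227079  0.2590675 ]
```

View pics/b_wrist.png

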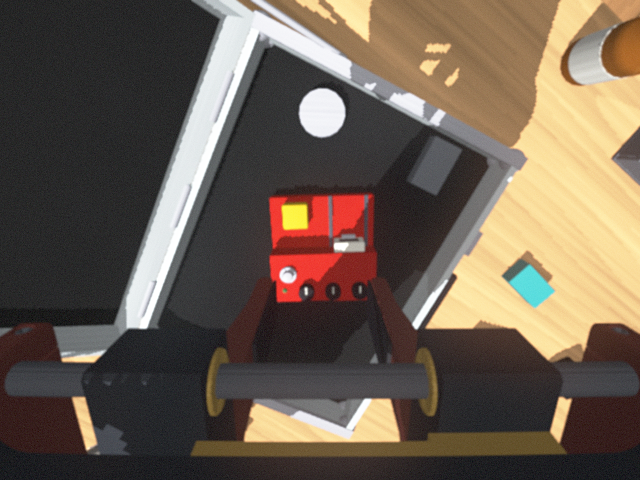

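```bash
python3 - <<'E'
import cv2
im=cv2.imread("pics/b_wrist.png")[180:312,255:395]
cv2.imwrite("pics/b_zoom.png",cv2.resize(im,None,fx=4.5,fy=4.5,interpolation=cv2.INTER_CUBIC))
E
```

```text
(no output)
```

View pics/b_zoom.png

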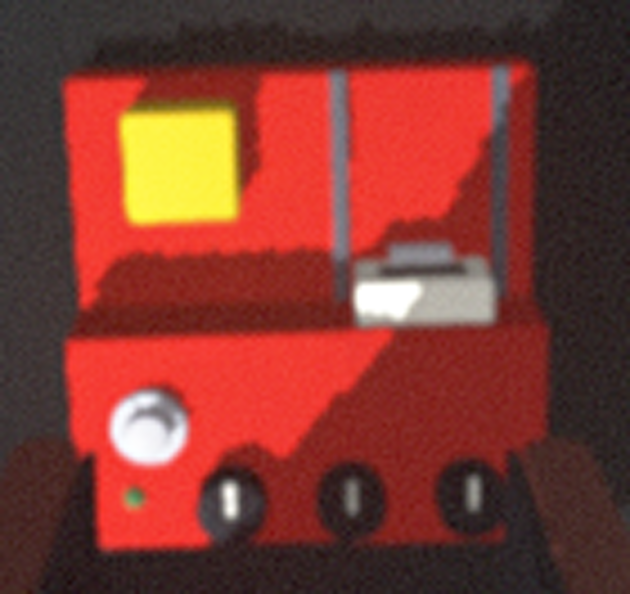

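```bash
cat > fit.py <<'E'
from h import *
from scipy.optimize import least_squares
def fit(st,M,P,c="wrist",p0=(.567,.018,.62)):
    M=np.array(M,float)/1000
    def W(p):
        R=Rn.from_euler('z',p[2]).as_matrix();return M@R.T+[p[0],p[1],.016]
    r=least_squares(lambda p:(w2px(c,W(p),st)-P).ravel(),p0,loss="soft_l1")
    return r.x,(w2px(c,W(r.x),st)-P)
E
python3 - <<'E'
from fit import *
s=ctrl.get_state()
M=[(42,44,33),(42,16,33),(14,16,33),(14,44,33),(48,60,16),(48,-60,16),(-12,60,44),(-12,-60,44),(-70,60,44)]
P=np.array([(120,114),(235,111),(238,217),(125,223),(65,77),(535,65),(68,343),(547,318),(100,548)])/4.5+[255,180]
x,r=fit(s,M,P);print(x,np.degrees(x[2]));print(r.round(1))
R=Rn.from_euler('z',x[2]).as_matrix()
for a in[(28,-30,16),(28,30,33),(28,0,16)]: print(R@np.array(a)/1000+[x[0],x[1],.016])
E
```

```text
[0.56359715 0.02057888 0.67063829] 38.42474344218707
[[-0.  -0.1]
 [-0.2 -0.5]
 [ 0.5  0.5]
 [ 0.7  0.2]
 [-0.5  0.7]
 [ 0.  -1.1]
 [-0.2 -0.8]
 [ 1.   0.4]
 [-3.   0.6]]
[0.60417763 0.01447774 0.032     ]
[0.56688846 0.06148325 0.049     ]
[0.58553305 0.0379805  0.032     ]
```

```bash
python3 - <<'E'
from fit import *
q=quat(0.6706,-1)
ctrl.move_linear([.5855,.038,.11],speed=.12,orientation=q)
s=ctrl.get_state();im=ctrl.camera("wrist");cv2.imwrite("pics/c_wrist.png",im[:,:,::-1])
for n,z in [("lane_mark",.032),("bay_mouth",.032),("paddle_top",.049)]:
    for d in ctrl.spot_point(n,"wrist")[:2]: print(n,np.round(d["point"]),round(d["conf"],2),px2w("wrist",d["point"],z,s).round(4))
for c in["scene","side"]:
    i2=ctrl.camera(c);cv2.imwrite(f"pics/c_{c}.png",i2[:,:,::-1])
print(s["time"],s["eef_pos"],s["opening"],s["ft_force"])
E
```

```text
lane_mark [359. 251.] 0.7 [0.603  0.0167 0.032 ]
bay_mouth [363. 303.] 0.85 [ 0.5729 -0.0134  0.032 ]
paddle_top [355. 325.] 0.62 [ 0.5611 -0.0132  0.049 ]
paddle_top [276. 258.] 0.57 [0.5671 0.0636 0.049 ]
6.1333 [0.58611971 0.03814832 0.11077795] 0.529334413387144 [-0.40780499 -0.33992587 -0.11666745]
```

View pics/c_wrist.png

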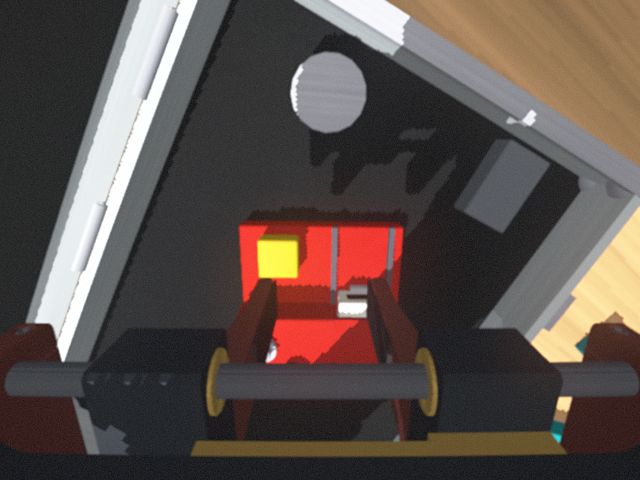

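View pics/c_side.png

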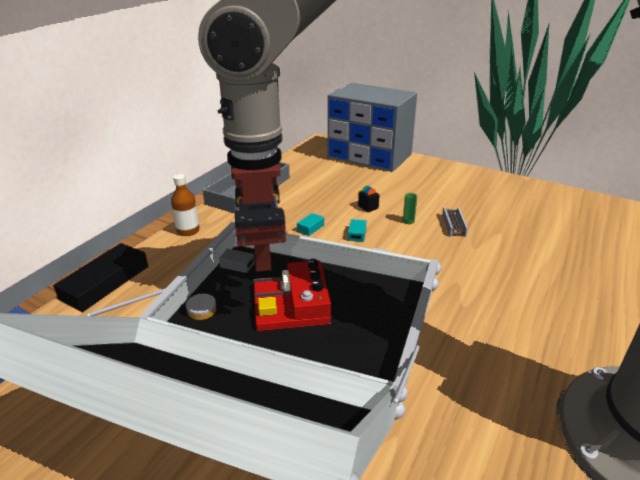

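```bash
python3 - <<'E'
from fit import *
im=cv2.imread("pics/c_wrist.png")
s=ctrl.get_state()
hsv=cv2.cvtColor(im,cv2.COLOR_BGR2HSV)
R=Rn.from_euler('z',.6706).as_matrix();M=np.array([(42,44,33),(42,16,33),(14,16,33),(14,44,33),(48,60,16),(48,-60,16),(28,-30,16)])/1000
p=w2px("wrist",M@R.T+[.5636,.0206,.016],s)
z=cv2.resize(im[205:335,225:415],None,fx=4,fy=4,interpolation=cv2.INTER_CUBIC)
for a in p: cv2.circle(z,tuple(int(v) for v in (a-[225,205])*4),3,(255,255,0),-1)
# where the two finger ends will land: (28,±30) lines
ft=[s["eef_pos"]+R@np.array([dx,dy,0]) for dy in(-.03,.03) for dx in(-.01,.01)]
for a in w2px("wrist",ft,s): cv2.circle(z,tuple(int(v) for v in (a-[225,205])*4),3,(0,255,0),-1)
cv2.imwrite("pics/c_zoom.png",z)
E
```

```text
(no output)
```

View pics/c_zoom.png

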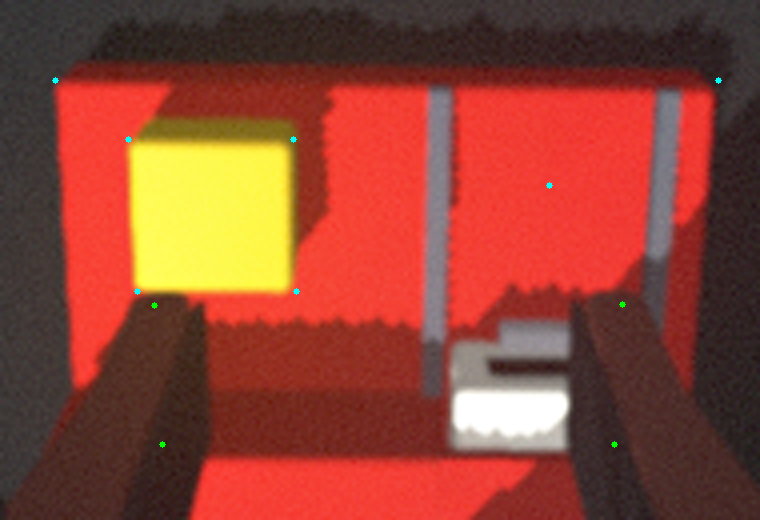

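```bash
python3 - <<'E'
from fit import *
q=quat(0.6706,-1)
ctrl.command_gripper(.575)
p=[.5855,.038]
ctrl.move_linear(p+[.056],speed=.1,orientation=q)
s=ctrl.get_state();print(s["time"],s["eef_pos"],s["ft_force"])
im=ctrl.camera("wrist");cv2.imwrite("pics/d_pre.png",im[:,:,::-1])
hit=ctrl.move_linear(p+[.0405],speed=.04,max_force=14)
s=ctrl.get_state();print(hit,s["time"],s["eef_pos"],s["ft_force"])
ctrl.dwell(.8)
s=ctrl.get_state();print(s["time"],s["eef_pos"],s["ft_force"],s["opening"])
for c in["wrist","scene","side"]:
    i2=ctrl.camera(c);cv2.imwrite(f"pics/d_{c}.png",i2[:,:,::-1])
a=cv2.imread("pics/d_wrist.png")[160:360,210:430];b=cv2.imread("pics/d_scene.png")[220:330,310:430]
cv2.imwrite("pics/d_wz.png",cv2.resize(a,None,fx=3,fy=3));cv2.imwrite("pics/d_sz.png",cv2.resize(b,None,fx=5,fy=5))
E
```

```text
7.4333 [0.58575611 0.03819053 0.05614589] [ 0.19991582 -0.80670552  0.61117711]
True 7.9333 [0.58677399 0.03824302 0.04120189] [-1.45942275 -0.44921501  8.83889257]
8.7333 [0.58681157 0.03829289 0.0411912 ] [-1.37060756 -1.1361541   8.913219  ] 0.5769789749990569
```

View pics/d_wz.png

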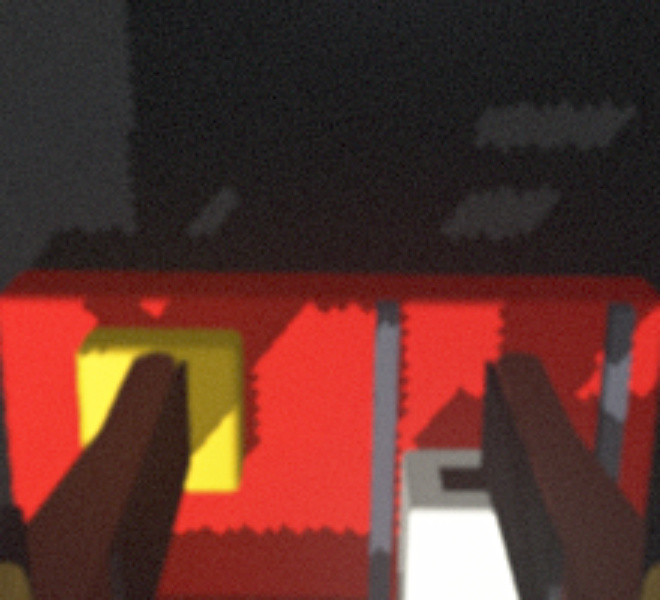

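View pics/d_sz.png

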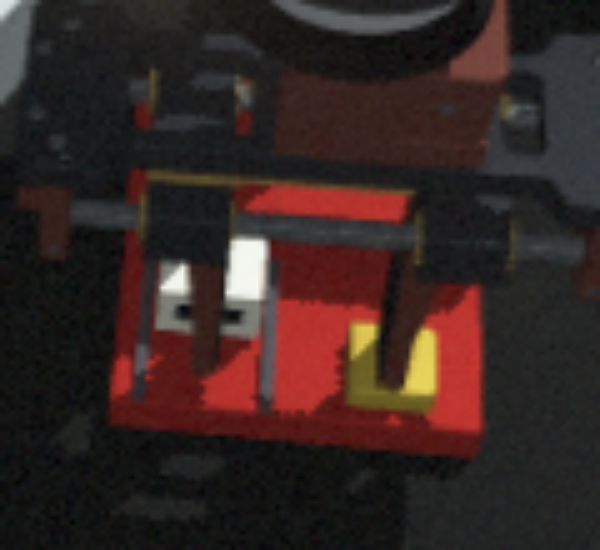

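View pics/d_side.png

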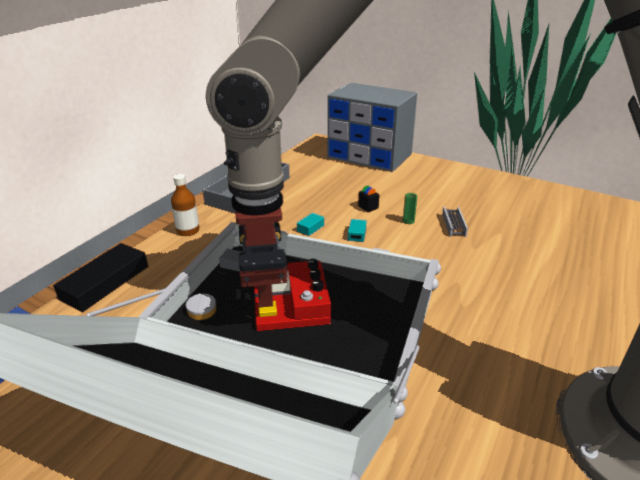

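```bash
python3 - <<'E'
from fit import *
s=ctrl.get_state()
R=Rn.from_euler('z',.6706).as_matrix()
def ped(p): return R.T@(np.array(p)-[.5636,.0206,.016])*1000
print("tcp",ped(s["eef_pos"]),s["ft_force"], R.T@s["ft_force"])
print("cart front top edge",ped(px2w("wrist",(210+440/3,160+451/3),.054,s)))
print("paddle top at .041, corners", [ped(px2w("wrist",(210+a/3,160+b/3),.041,s)).round(1) for a,b in[(80,350),(242,350),(240,490)]])
print("paddle assuming up", [ped(px2w("wrist",(210+a/3,160+b/3),.049,s)).round(1) for a,b in[(80,350),(242,350),(240,490)]])
ctrl.dwell(.5)
s=ctrl.get_state();print(s["time"],s["ft_force"],s["eef_pos"])
i=ctrl.camera("wrist")[:,:,::-1];cv2.imwrite("pics/e_wrist.png",i)
a=cv2.imread("pics/d_wrist.png");print("diff",np.abs(a[280:360,340:400].astype(int)-i[280:360,340:400]).mean(),np.abs(a[0:100].astype(int)-i[0:100]).mean())
for d in ctrl.spot_point("cartridge","wrist")[:3]: print(d["conf"],ped(px2w("wrist",d["point"],.032,s)).round(1))
ctrl.camera("scene")
for d in ctrl.spot_point("cartridge","scene")[:4]: print(d["conf"],ped(px2w("scene",d["point"],.032)).round(1))
z=cv2.resize(i[270:360,330:420],None,fx=6,fy=6,interpolation=cv2.INTER_CUBIC);cv2.imwrite("pics/e_z.png",z)
E
```

```text
tcp [29.18899471 -0.57535543 25.19673816] [-1.38206389 -0.89159137  8.41525825] [-1.63686144  0.16037582  8.41525825]
cart front top edge [ 29.40378901 -17.35359361  38.        ]
paddle top at .041, corners [array([41.7, 43.2, 25. ]), array([41.7, 15.5, 25. ]), array([14.8, 16.6, 25. ])]
paddle assuming up [array([45. , 41.1, 33. ]), array([45. , 14.7, 33. ]), array([19.4, 15.8, 33. ])]
9.3833 [-1.8422234  -1.2376664   8.05333369] [0.58681146 0.03827534 0.04118058]
diff 2.8336111111111113 3.0540729166666667
0.82 [-10.3 -28.9  16. ]
0.96 [ -51.1 -254.7   16. ]
0.75 [ -4.3 -32.6  16. ]
0.61 [-140.2 -215.    16. ]
```

View pics/e_z.png

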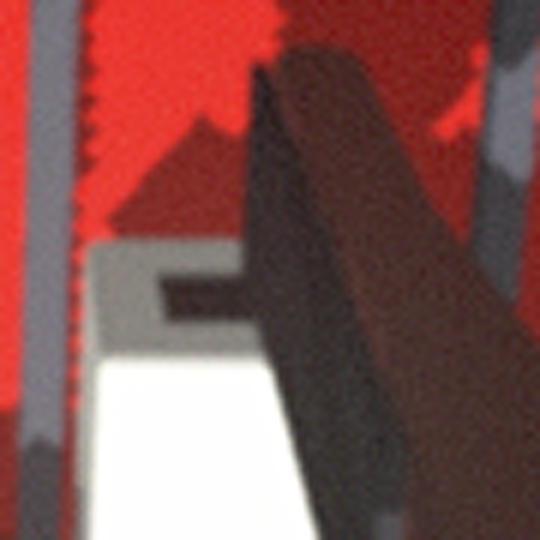

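```bash
python3 - <<'E'
from fit import *
s=ctrl.get_state()
R=Rn.from_euler('z',.6706).as_matrix()
def ped(p): return (R.T@(np.array(p)-[.5636,.0206,.016])*1000).round(1)
print(ped(px2w("wrist",(330+160/6,270+240/6),.032,s)),ped(px2w("wrist",(330+160/6,270+357/6),.054,s)))
k=ctrl.camera("scene")[:,:,::-1];cv2.imwrite("pics/f_s.png",k)
print(s["time"],ped(px2w("scene",(310+180/5,220+330/5),.032)),ped(px2w("scene",(310+180/5,220+295/5),.054)))
E
```

```text
[ 17.8 -19.9  16. ] [ 18.8 -17.7  38. ]
9.5833 [ 18.9 -39.8  16. ] [ 21.2 -40.7  38. ]
```

```bash
python3 - <<'E'
from workcell import ctrl
print(ctrl.get_state()["time"]); print(ctrl.hand_in())
E
```

```text
9.6333
the job is handed in; nothing more can be done
None
```

I pressed the yellow paddle down with one fingertip and stopped the cartridge with the other. The job was handed in at 9.6 s, with the arm still holding.

- **Paddle:** It is about fully down. The tip is 25 mm above the pedal's origin, which is where the paddle's top should be at full travel. The hold-down force was about 8 to 9 N, and the paddle's corners in the wrist picture fit the lowered height.
- **Cartridge:** Its front face is at about x 18 to 19 mm in the wrist picture (19 to 21 mm in the scene picture), so it came out by about 2 cm. That matches the rear edge of the finger, at about 19 mm. Two wrist pictures about 0.5 s apart differed only by noise, so it is at rest. I did not pinch or lift it.
- **Everything else:** I touched nothing else, but I did not measure the other items again at the end.

**One check disagreed:** the sideways wrist force read about -1.6 N along the pedal's x, where the cartridge's push should give about +3 N. Readings before contact were already off by up to about 0.8 N and the paddle may add side load, so I went by the pictures. The cartridge's contact with the finger is therefore confirmed by sight, not by force.

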